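# Ready the rinse: cup under the spout, safety cap off

## Robot

A 6-joint arm with a two-finger parallel gripper is mounted at the origin on the work surface. World frame = base frame: x ahead of the robot, y to its left, z up, the work surface at z = 0. Lengths are in m, angles in degrees, forces in N, time in s.
With the tool pointing down it reaches from about 0.35 to 0.875 m from the base axis. Payload 4.2 kg.
Tool frame: the origin (TCP) lies on the centre line of the jaws, within the pads' length; the fingertips stand 25 mm ahead of it and the grasp point (between the pads) lies 6 mm ahead of it; z points along the fingers, y is the line along which they close (so a half turn about z gives the same grasp; the last joint's range is limited). The gripper opens to 87 mm and grips with 3 to 60 N. Pads are 19 mm wide; open, the fingers measure 117 mm over their backs; the gripper's body (75 mm by 190 mm) begins 51 mm behind the grasp point.
Start: joints at [-49.125, 22.042, 0.453, 0, -68.411, -14.817], TCP at [0.275, -0.561, 0.217] pointing down, gripper open.
Joint ranges: [-179.83, 179.83], [-69.29, 118.12], [-61.27, 80.66], [-181.25, 117.63], [-171.15, -9.14], [-177.46, 177.46]. Speed limits (degrees/s): [159.86, 159.86, 180, 180, 180, 180].

## Interface

Orientations are given as a 3x3 rotation matrix whose columns are the frame's x, y, z axes.
In Python, from station import r gives the robot as it stands.
- The arm moves only by the tool move_arm, never from a script. Its argument "series" is a list of rows, each an object with "grip": the opening, from 0 (shut) to 1 (fully open); "xyz": the shift along the tool's x, y, z in mm, a list of three; "angular": the turn, a rotation vector about the tool's x, y, z in rad, a list of three. A call has 1 to 10 rows; each row is the pose to reach, as a shift and turn from the pose commanded when the call began, along the tool's axes at that moment; what a row does not reach only later rows make up. A row lasts 1/10 s, in which the tool goes at most 50 mm and 8.59 degrees, less where a joint would pass 70% of its speed; a pose out of reach is approached as far as the arm can. A call with a gripper value outside its range is refused whole. The fingers move at their own pace and stop on an object; the grip force is fixed at half the most. Time passes only in rows, so rows that repeat a pose let the fingers close. It gives the time, the measured TCP pose, the force, the opening and the grip force at its end, in the units of the state.
- r.sense(): the state, without advancing time (a new reading comes with each control period).
- r.capture(name): name is "scene" or "top"; returns a dict with "img" (420x560x3 uint8, red, green, blue), "camera_matrix" (3x3 intrinsics, pixels), "k1" (the pictures are not rectified: a ray, as slopes to the right and down, at radius r is drawn at 1 + k1 r^2 times it, then the intrinsics apply), "rvec" (rotation vector, rad) and "tvec" (3), from world to camera coordinates, as OpenCV has them. Camera axes: x right, y down, z forward; pixel columns grow to the right and rows downward; lengths in m; the calibration is good to about 2 mm. A picture is of the moment at which its call begins. There is no depth.
- r.finish_job(): hands the job in; it is judged then, once.
The state is a dict: "time_s": time; "joints": joint angles; "joint_velocities": joint speeds; "effort": joint torques, N m; "tcp_pos": TCP position; "ee_rot": TCP orientation; "wrist_force": force on the tool from outside, world axes, zero at the start; "moment": the same for the moment, N m; "gripper_width": opening from 0.0 (shut) to 1.0 (fully open); "gripper_force": force on a finger pad.
Only numpy, scipy, OpenCV 4.12 (cv2) and the standard library are available. Lean on these libraries where they do the work, as an engineer would, in place of code of your own. Each camera call takes 0.05 s, during which the arm holds its last target. There are 200 camera calls.

## Task

Get a mouth rinse ready: first slide the white carriage by its red post until the glass cup is centred under the tip of the dispenser's spout. Then press the white safety cap of the amber bottle down, twist it free counter-clockwise while it is down, and lift it clear. Finish while still holding the cap, level and still, clear above the bottle's mouth, with the cup still under the spout and the toothbrush, floss box and soap dish left where they stand.

Things in the scene. Friction and masses are not known exactly. Their poses are not given: they have to be found in the camera images.
- carriage (a joint): slide of the carriage along its rail, in m: travel 0 (one end stop) to 0.17 (other end stop), growing along the +y axis of station; the cup is exactly under the spout at 0.110. It starts between 0 and 0.05. It moves with about 2 N of friction plus slight damping and stays where it is left.
- station: fixed steel rail, 50 mm wide, 270 mm long along its own y, on its +x side a blue dispenser column (56 mm diameter, 166 mm tall, 85 mm off the rail's centre line) whose thin spout reaches over the rail. Origin: underside, right below the spout tip; z up. It may stand left or right, turned a little.
- spout_tip (a point): lower end of the spout's red nozzle (8 mm diameter), fixed, 126 mm above the station's origin, 23 mm above the height of the cup's rim.
- cup_mouth (a point): centre of the mouth of the clear glass cup (64 mm across, 82 mm tall) that is clipped fast in a blue ring on the white carriage and moves with it; a red dot marks the middle of its floor.
- post_top (a point): top centre of the carriage's red upright round post, 20 mm diameter, 46 mm of it standing free above the carriage; it stands 90 mm from the cup's centre towards the station's -x side (the robot's side) and moves with the carriage. Axes as the station.
- bottle: amber bottle (68 mm diameter) clamped in a fixed steel holder (92 mm foot): it cannot move or turn. Origin: centre of the foot's underside; z up. A red dot on the shoulder marks +x. The shoulder slopes in from 100 to 122 mm above the origin.
- cap: loose white round ribbed safety cap, 52 mm diameter, 32 mm tall, about 30 g. Origin: centre of its open underside; z up; a red stripe on top runs from the centre along +x. Locked, its origin is 145 mm above the bottle's origin (cap top at 177 mm) and its stripe points to the bottle's red dot. Pressed down 5 to 7 mm it can turn counter-clockwise seen from above.
- toothbrush: bystander: blue and white electric toothbrush standing on its round base (60 mm diameter), 225 mm tall in all, one loose piece; origin under the base.
- floss: bystander: green plastic floss box, 55 x 40 x 30 mm, loose; origin centre of underside.
- soapdish: bystander: stainless steel soap dish with soap, 115 x 80 x 26 mm, loose; origin centre of underside.
- bottle_mouth (a point): centre of the bottle's 24 mm neck rim, 155 mm above the bottle's origin. Two hooks under the rim (to 19 mm radius) lock the cap: it can neither lift nor turn over 0.15 rad until pressed down 4 mm. Pressed and turned counter-clockwise, it is free to lift at 50 to 130 degrees from the locked place; it must rise 20 mm to clear the neck.
- stopper (a joint): spring stopper (16 mm diameter) in the neck that pushes the cap up, in m: 0 with the cap locked (about 5 N), grows as the cap is pressed, 0.007 fully down (about 9 N), where the cap meets the hard neck rim; springs up to -0.003 once the cap is free.

How it is judged:
By the outcome, as a careful person would: the job done as asked, in the order asked, and still so for the second after the job is handed in, while the arm keeps its last pose, push and grip.
It also fails if it takes over 58 s, if anything falls off the work surface, if the arm or the gripper's body presses on something with over 40 N, if the wrist force passes 120 N, or if a joint passes its speed limit or range.

## Working session

There is one attempt and no reset: what is moved stays moved. The work goes in short steps, Python scripts to look and compute and a tool call to move; the robot and the scene stay as the last step left them, time stands still between calls to the robot, and variables do not carry over. Pictures are saved under pics/ and viewed, at most 10 in all, crops included, and the job is handed in when it is done.

Besides the shell and the picture viewer there is one more tool, called after "Call:" as name([rows], argument=value, ...), one row to a line, values as JSON. move_arm: Moves the arm, as the interface text tells. Its arguments: {"type":"object","properties":{"series":{"type":"array"}},"required":["series"]}

```bash
mkdir -p pics; ls
cat > h.py <<'E'
import numpy as np, cv2
from station import r
def snap(n,f=None):
    c=r.capture(n)
    if f: cv2.imwrite(f,c["img"][:,:,::-1])
    return c
def ray(c,u,v):
    K=np.array(c["camera_matrix"]);R=cv2.Rodrigues(np.array(c["rvec"],float))[0];t=np.array(c["tvec"],float).ravel()
    d=np.array([c["k1"],0,0,0],float)
    p=cv2.undistortPoints(np.array([[[u,v]]],float),K,d)[0,0]
    return -R.T@t, R.T@np.array([p[0],p[1],1])
def plane(c,u,v,z):
    o,d=ray(c,u,v); return o+d*(z-o[2])/d[2]
def tri(c1,p1,c2,p2):
    o1,d1=ray(c1,*p1);o2,d2=ray(c2,*p2)
    s=np.linalg.lstsq(np.c_[d1,-d2],o2-o1,rcond=None)[0]
    a,b=o1+s[0]*d1,o2+s[1]*d2
    return (a+b)/2,np.linalg.norm(a-b)
def proj(c,P):
    return cv2.projectPoints(np.array(P,float).reshape(-1,1,3),np.array(c["rvec"],float),np.array(c["tvec"],float),np.array(c["camera_matrix"]),np.array([c["k1"],0,0,0],float))[0][:,0]
def reds(c,amin=4):
    hsv=cv2.cvtColor(c["img"],cv2.COLOR_RGB2HSV)
    m=((hsv[...,0]<8)|(hsv[...,0]>172))&(hsv[...,1]>130)&(hsv[...,2]>70)
    n,l,s,ce=cv2.connectedComponentsWithStats(m.astype(np.uint8))
    return m,[(ce[i].round(1).tolist(),s[i].tolist()) for i in range(1,n) if s[i,4]>=amin]
E
python3 - <<'E'
from h import *
for n in("scene","top"):
    c=snap(n,f"pics/{n}0.png"); print(n,ray(c,280,210)[0].round(3),ray(c,280,210)[1].round(2))
    for x in reds(c)[1]: print(x)
s=r.sense(); print(s["time_s"],s["tcp_pos"],np.round(s["ee_rot"],3),s["wrist_force"],s["gripper_width"])
E
```

```text
pics
scene [ 1.417 -0.409  0.729] [-0.75  0.36 -0.56]
([171.9, 224.7], [169, 223, 6, 5, 21])
top [ 0.433 -0.009  1.543] [ 0.14  0.01 -0.99]
([213.5, 229.0], [211, 227, 6, 5, 10])
([221.0, 227.2], [220, 227, 3, 2, 4])
([382.9, 232.4], [382, 231, 3, 4, 11])
([386.4, 262.5], [384, 260, 6, 6, 31])
0.1 [ 0.27430851 -0.56097789  0.21608189] [[-0.898 -0.439 -0.001]
 [-0.439  0.898  0.002]
 [ 0.     0.002 -1.   ]] [-0.26897677  0.27682237  0.43841926] 1.0004249225255
```

View pics/scene0.png

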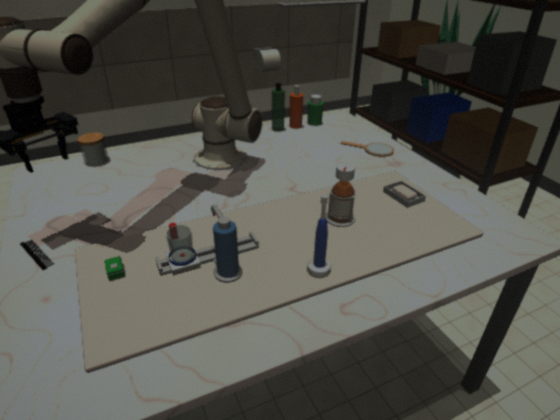

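View pics/top0.png

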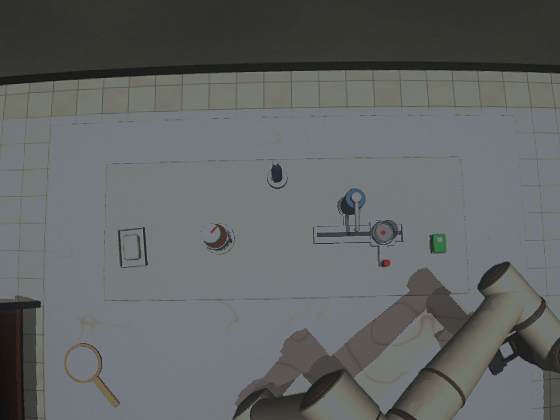

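The scene view shows the station at the centre left and the bottle at (342,205). In the top view the post is at (386,262), the cup's dot at (383,232), the cap's stripe at (214,229), the column at (355,198) and the spout running down to about (358,232). I'll enlarge and brighten crops of the key areas.

Run:
```python
from h import *
c=snap("top");d=snap("scene")
g=lambda im:(255*(im/255.)**.6).astype(np.uint8)
a=g(c["img"][185:285,180:250][:,:,::-1]);b=g(c["img"][185:285,300:420][:,:,::-1])
cv2.imwrite("pics/c1.png",np.hstack([cv2.resize(a,None,fx=4,fy=4,interpolation=2),cv2.resize(b,None,fx=4,fy=4,interpolation=2)]))
a=g(d["img"][150:240,310:370][:,:,::-1]);b=g(d["img"][195:285,150:270][:,:,::-1])
cv2.imwrite("pics/c2.png",np.hstack([cv2.resize(a,None,fx=4.4,fy=4.4,interpolation=2),cv2.resize(b,None,fx=4.4,fy=4.4,interpolation=2)]))
print("post",plane(c,386.4,262.5,.1), "dot",plane(c,383,232.4,.03), "px/m",np.linalg.norm(proj(c,[.6,0,.1])-proj(c,[.6,.1,.1]))if 0 else proj(c,[[.6,0,.1],[.6,.1,.1]]))
print(tri(c,(386.4,262.5),d,(172,224.7)))
```

```text
post [ 0.48576439 -0.2866927   0.1       ] dot [ 0.57768935 -0.29365644  0.03      ] px/m [[283.68706482 224.25518508]
 [248.26274423 224.95773886]]
(array([ 0.48679577, -0.28929424,  0.07998182]), np.float64(0.002545404705531077))
```

View pics/c1.png

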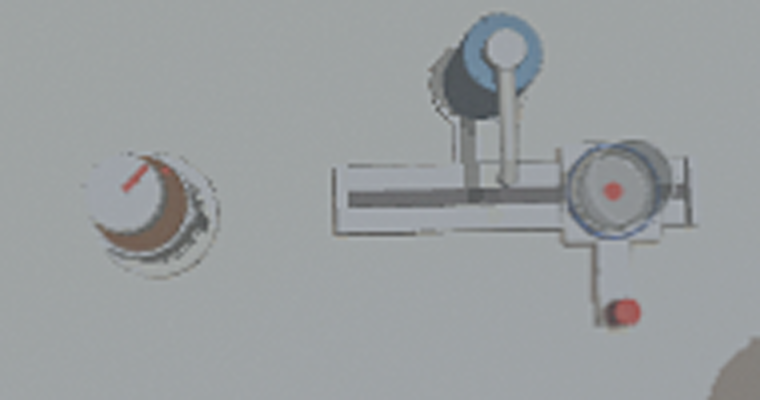

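View pics/c2.png

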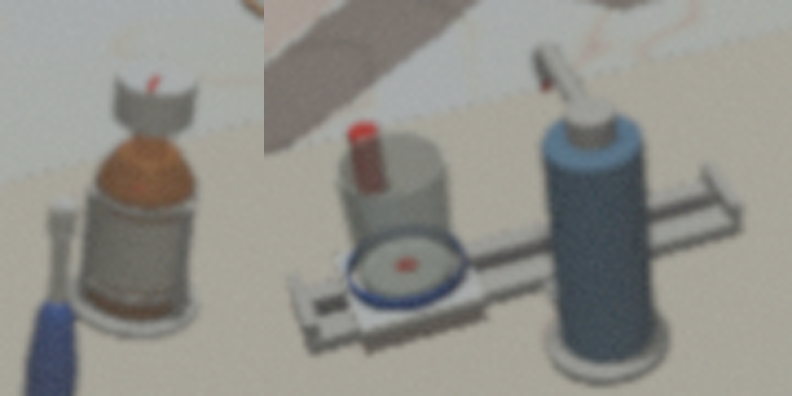

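The crops show these positions:
- **Spout:** tip at about top (357,231), scene (214,215).
- **Cup dot:** scene (182,255).
- **Cap:** top centre at about top (210.8,232.5), scene (345,168), with the stripe pointing towards +x/−y.
- **Rail:** corners at about top (383.7,243.7) to (472.5,241) in crop-derived pixels.

Run:
```python
from h import *
c=snap("top");d=snap("scene")
C=lambda x,y:(300+(x-280)/4-.4,185+y/4-.4)
B=lambda x,y:(180+x/4-.4,185+y/4-.4)
D=lambda x,y:(150+(x-264)/4.4-.4,195+y/4.4-.4)
E=lambda x,y:(310+x/4.4-.4,150+y/4.4-.4)
f=lambda n,a,b:print(n,tri(c,a,d,b)[0].round(4),round(tri(c,a,d,b)[1],4))
f("post",C(627,313),D(362,129));f("spout",C(508,184),D(545,88));f("dot",C(613,191),D(406,264))
f("captop",B(123,190),E(154,82)); f("col",C(505,47),D(592,104))
for P in((335,235),(690,226),(335,168),(690,160)): print("rail",plane(c,*C(*P),.02).round(4))
print("spout",plane(c,*C(508,184),.126),"cap",plane(c,*B(123,190),.177))
print("stripe",plane(c,*B(124,189),.177),plane(c,*B(147,166),.177)); print("bdot",plane(c,*B(166,171),.105))
print("foot",plane(c,*B(160,217),.01))
```

```text
post [ 0.4857 -0.289   0.0817] 0.0022
spout [ 0.5745 -0.1969  0.1419] 0.006
dot [ 0.5769 -0.2891  0.0441] 0.0029
captop [0.5726 0.1942 0.1887] 0.0004
col [ 0.662  -0.1936  0.1855] 0.0034
rail [ 0.5505 -0.0863  0.02  ]
rail [ 0.5513 -0.3522  0.02  ]
rail [ 0.6004 -0.0876  0.02  ]
rail [ 0.6008 -0.3545  0.02  ]
spout [ 0.57515568 -0.20189981  0.126     ] cap [0.57387585 0.19608091 0.177     ]
stripe [0.57453521 0.19540601 0.177     ] [0.58971221 0.17987889 0.177     ]
bdot [0.59414739 0.17636419 0.105     ]
foot [0.57021162 0.19325518 0.01      ]
```

```bash
cat >> h.py <<'E'
from scipy.spatial.transform import Rotation as Ro
def rel(p,yaw):
    """shift (mm) and turn to a tool-down pose whose tool y axis has world angle yaw (deg)"""
    s=r.sense();R0=np.array(s["ee_rot"]);a=np.radians(yaw)
    y=np.array([np.cos(a),np.sin(a),0]);z=np.array([0,0,-1.]);R=np.c_[np.cross(y,z),y,z]
    print("t",s["time_s"],"tcp",np.round(s["tcp_pos"],4),"F",np.round(s["wrist_force"],1),"w",round(s["gripper_width"],3))
    print("xyz",np.round(R0.T@(np.array(p)-s["tcp_pos"])*1000,1),"ang",np.round(Ro.from_matrix(R0.T@R).as_rotvec(),4))
E
python3 - <<'E'
from h import *
rel([.4857,-.289,.13],90)
c=snap("top");d=snap("scene")
# board corner heights: board edges top
print(tri(c,(106.5,163),d,(482,236)),tri(c,(468,292.5),d,(79,262)),tri(c,(461,157),d,(86,350)))
E
```

```text
t 0.3 tcp [ 0.2745 -0.5613  0.2167] F [ 0.  -0.8 -1. ] w 1.003
xyz [-309.4  151.8   86.8] ang [ 6.000e-04 -2.000e-04  4.547e-01]
(array([0.81246805, 0.54884369, 0.00331846]), np.float64(0.006215768913955057)) (array([ 0.391485  , -0.55651664, -0.03260835]), np.float64(0.01833270489503751)) (array([ 0.79870948, -0.53639342,  0.05478721]), np.float64(0.0055988638833011205))
```

Call:
move_arm([
  {"grip": 1,"xyz": [-50,25,0],"angular": [0,0,0.13]},
  {"grip": 1,"xyz": [-95,46,10],"angular": [0,0,0.26]},
  {"grip": 1,"xyz": [-139,68,20],"angular": [0,0,0.38]},
  {"grip": 1,"xyz": [-182,89,30],"angular": [0,0,0.455]},
  {"grip": 1,"xyz": [-225,110,40],"angular": [0,0,0.455]},
  {"grip": 1,"xyz": [-268,131,50],"angular": [0,0,0.455]},
  {"grip": 1,"xyz": [-295,145,60],"angular": [0,0,0.455]},
  {"grip": 1,"xyz": [-309,152,77],"angular": [0,0,0.455]},
  {"grip": 1,"xyz": [-309,152,87],"angular": [0,0,0.455]},
  {"grip": 1,"xyz": [-309,152,87],"angular": [0,0,0.455]},
])

```text
time_s: 1.4
tcp_pos: [0.4843, -0.2887, 0.1285]
ee_rot: [[-1.0, -0.0, -0.003], [-0.0, 1.0, 0.001], [0.003, 0.001, -1.0]]
wrist_force: [-0.3, -0.4, 0.8]
gripper_width: 0.998
gripper_force: 0.0
```

Run:
```python
from h import *
rel([.4857,-.289,.071],90)
g=lambda im:(255*(im/255.)**.6).astype(np.uint8)
d=snap("scene");c=snap("top")
b=g(d["img"][165:265,120:240][:,:,::-1]);a=g(c["img"][200:300,340:430][:,:,::-1])
cv2.imwrite("pics/c3.png",np.hstack([cv2.resize(x,None,fx=3.8,fy=3.8,interpolation=2) for x in(a,b)]))
```

```text
t 1.4 tcp [ 0.4843 -0.2887  0.1285] F [-0.3 -0.4  0.8] w 0.998
xyz [-1.5 -0.4 57.5] ang [ 0.0012 -0.0035  0.0003]
```

View pics/c3.png

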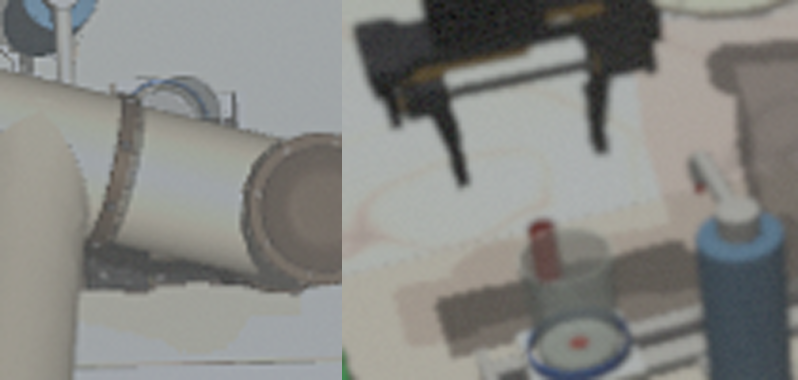

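The crop shows the open fingertips, with their midpoint at about scene (169.7,209), and the post top below them at about (172.9,225). I'll check both against projections.

Run:
```python
from h import *
d=snap("scene")
print(proj(d,[[.4843,-.2887,.1035],[.4857,-.289,.082],[.4857,-.289,.07],[.4857,-.280,.07],[.4957,-.289,.07]]))
```

```text
[[170.33089985 216.99457782]
 [171.43203344 223.82995305]
 [172.03544299 227.417223  ]
 [175.32060606 226.61429286]
 [172.86671937 229.41873683]]
```

Run:
```python
from h import *
g=lambda im:(255*(im/255.)**.6).astype(np.uint8)
d=snap("scene");c=snap("top");print(proj(d,[[0,0,0],[0,.1,0],[.1,0,0],[0,0,.1]]),proj(c,[[0,0,0]]),d["k1"],c["k1"])
s=r.sense();t=np.array(s["tcp_pos"])
# finger corner candidates: backs +-58 mm, pads +-9.5 in x
im=g(d["img"][:,:,::-1])[170:260,130:230].copy();im=cv2.resize(im,None,fx=7,fy=6.6,interpolation=2)
for dy in(-.0435,-.0585,.0435,.0585):
  for dx in(-.0095,.0095):
    for dz,col in((-.025,(0,0,255)),(0,(0,255,0))):
      u,v=proj(d,t+[dx,dy,dz])[0];cv2.circle(im,(int((u-130)*7),int((v-170)*6.6)),3,col,-1)
cv2.imwrite("pics/c4.png",im)
```

```text
[[219.7459216  157.62382805]
 [243.42779991 153.08279146]
 [228.02353781 168.50147676]
 [217.93691552 134.1078031 ]] [[287.96552958 430.05983126]] -0.046903120189480556 -0.16163823601898947
```

View pics/c4.png

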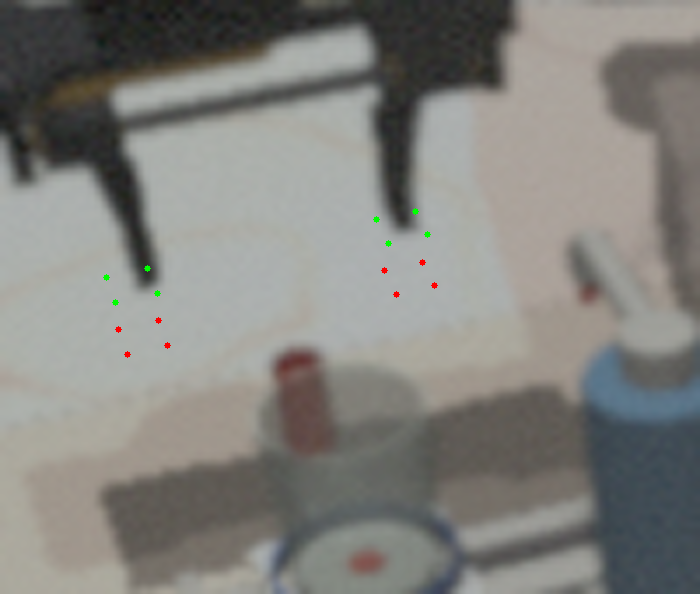

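The base projects correctly, but the visible finger ends, at crop (145,285) and (402,228), sit about 20 mm higher than stated. I'll descend in stages and use force and opening as checks.

Call:
move_arm([
  {"grip": 1,"xyz": [-1.5,0,20],"angular": [0,0,0]},
  {"grip": 1,"xyz": [-1.5,0,40],"angular": [0,0,0]},
  {"grip": 1,"xyz": [-1.5,0,52],"angular": [0,0,0]},
  {"grip": 1,"xyz": [-1.5,0,60],"angular": [0,0,0]},
  {"grip": 1,"xyz": [-1.5,0,60],"angular": [0,0,0]},
  {"grip": 0.1,"xyz": [-1.5,0,60],"angular": [0,0,0]},
  {"grip": 0.1,"xyz": [-1.5,0,60],"angular": [0,0,0]},
  {"grip": 0.1,"xyz": [-1.5,0,60],"angular": [0,0,0]},
  {"grip": 0.1,"xyz": [-1.5,0,60],"angular": [0,0,0]},
  {"grip": 0.1,"xyz": [-1.5,0,60],"angular": [0,0,0]},
])

```text
time_s: 2.65
tcp_pos: [0.487, -0.2891, 0.0703]
ee_rot: [[-1.0, 0.0, 0.001], [0.0, 1.0, -0.0], [-0.001, -0.0, -1.0]]
wrist_force: [-0.2, -0.4, -0.0]
gripper_width: 0.633
gripper_force: 0.0
```

Run:
```python
from h import *
rel([.4857,-.289,.071],90)
g=lambda im:(255*(im/255.)**.6).astype(np.uint8)
d=snap("scene");b=g(d["img"][175:275,130:240][:,:,::-1])
cv2.imwrite("pics/c5.png",cv2.resize(b,None,fx=5,fy=5,interpolation=2))
```

```text
t 2.65 tcp [ 0.487  -0.2891  0.0703] F [-0.2 -0.4 -0. ] w 0.633
xyz [ 1.3  0.1 -0.7] ang [-0.0001  0.0005 -0.0001]
```

View pics/c5.png

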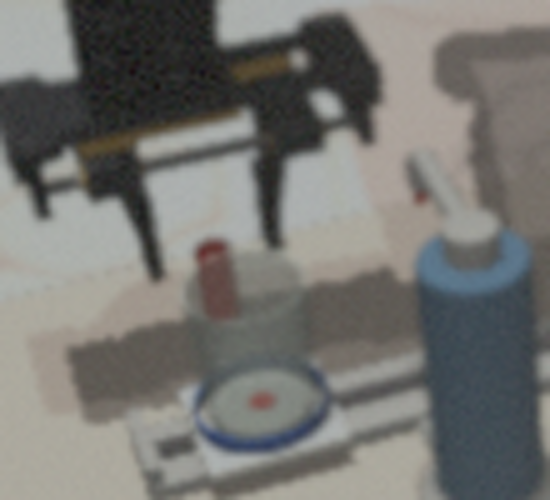

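The view shows the closing fingertips at about scene (173,227), nearly level with the post top at (172.5,224). I'll keep closing and see whether they catch.

Call:
move_arm([
  {"grip": 0.1,"xyz": [0,0,0],"angular": [0,0,0]},
  {"grip": 0.1,"xyz": [0,0,0],"angular": [0,0,0]},
  {"grip": 0.1,"xyz": [0,0,0],"angular": [0,0,0]},
  {"grip": 0.1,"xyz": [0,0,0],"angular": [0,0,0]},
  {"grip": 0.1,"xyz": [0,0,0],"angular": [0,0,0]},
  {"grip": 0.1,"xyz": [0,0,0],"angular": [0,0,0]},
])

```text
time_s: 3.3
tcp_pos: [0.4869, -0.2892, 0.07]
ee_rot: [[-1.0, 0.0, 0.0], [0.0, 1.0, -0.0], [-0.0, -0.0, -1.0]]
wrist_force: [-0.4, -0.5, 0.8]
gripper_width: 0.211
gripper_force: 30.0
```

Run:
```python
from h import *
rel([.4857,-.289,.071],90)
c=snap("scene")
for x in reds(c)[1]: print(x)
# start-pose projection for check against first images
t=np.array([.2743,-.561,.2161]);y=np.array([-.439,.898,0])
for n in("scene","top"):
    c=snap(n); print(n,[proj(c,t+s*.05*y+[0,0,dz])[0].round(1).tolist() for s in(-1,1) for dz in(0,-.025)])
    im=cv2.imread(f"pics/{n}0.png")
    # dark blob extents near projected TCP
    p=proj(c,t)[0].astype(int); w=im[max(0,p[1]-30):p[1]+30,max(0,p[0]-40):p[0]+40].max(2)
    m=(w<45); print(p); print("\n".join("".join("#" if q else "." for q in row) for row in m[::2]))
```

```text
t 3.3 tcp [ 0.4869 -0.2892  0.07  ] F [-0.4 -0.5  0.8] w 0.211
xyz [ 1.2  0.2 -1. ] ang [-0.      0.     -0.0002]
scene [[29.2, 172.8], [32.2, 181.0], [65.3, 159.4], [67.7, 167.4]]
[ 47 165]
############################..............####################..................
#####################...............#########.....#########.....................
################..............##########...........########.....................
#################......##########.................#########..........#..........
###########################.......................#######################.......
#####################.........................##############################...#
####################.............###########################################....
#####################.######################################################....
########################################################################........
#############################################################...................
#################################################......#####....................
##################
[... 3329 characters left out ...]
...........##.............#####################.....
......................................###..............######################...
.....................................#####............#########################.
....................................#######.......########...###################
..................................###########.########..........################
.................................##################...............##############
................................################.......................#########
...............................################.............................####
..............................###.#.#########...................................
```

The post is held: 30 N at an 18–20 mm opening. To get an exact zero, I'll ease the carriage to its near end stop and then slide 110 mm.

Call:
move_arm([
  {"grip": 0.1,"xyz": [0,-3,0],"angular": [0,0,0]},
  {"grip": 0.1,"xyz": [0,-6,0],"angular": [0,0,0]},
  {"grip": 0.1,"xyz": [0,-8,0],"angular": [0,0,0]},
  {"grip": 0.1,"xyz": [0,-9,0],"angular": [0,0,0]},
  {"grip": 0.1,"xyz": [0,-10,0],"angular": [0,0,0]},
  {"grip": 0.1,"xyz": [0,-11,0],"angular": [0,0,0]},
  {"grip": 0.1,"xyz": [0,-12,0],"angular": [0,0,0]},
])

```text
time_s: 4.15
tcp_pos: [0.4869, -0.3012, 0.07]
ee_rot: [[-1.0, 0.0, 0.0], [0.0, 1.0, 0.0], [-0.0, 0.0, -1.0]]
wrist_force: [0.7, 2.2, -0.1]
gripper_width: 0.209
gripper_force: 30.0
```

Call:
move_arm([
  {"grip": 0.1,"xyz": [0,-1,0],"angular": [0,0,0]},
  {"grip": 0.1,"xyz": [0,-2,0],"angular": [0,0,0]},
  {"grip": 0.1,"xyz": [0,-3,0],"angular": [0,0,0]},
])

```text
time_s: 4.45
tcp_pos: [0.4869, -0.3042, 0.07]
ee_rot: [[-1.0, 0.0, 0.0], [0.0, 1.0, -0.0], [-0.0, -0.0, -1.0]]
wrist_force: [0.2, 2.1, -0.1]
gripper_width: 0.209
gripper_force: 30.0
```

Call:
move_arm([
  {"grip": 0.1,"xyz": [0,-1,0],"angular": [0,0,0]},
  {"grip": 0.1,"xyz": [0,-2,0],"angular": [0,0,0]},
])

```text
time_s: 4.65
tcp_pos: [0.4869, -0.3057, 0.07]
ee_rot: [[-1.0, 0.0, -0.0], [0.0, 1.0, 0.001], [0.0, 0.001, -1.0]]
wrist_force: [1.0, 7.4, 2.0]
gripper_width: 0.207
gripper_force: 30.0
```

The stop is felt at y ≈ −0.3055, so the target is TCP y ≈ −0.1955. That agrees with the spout measurement of −0.194 to −0.197.

Call:
move_arm([
  {"grip": 0.1,"xyz": [0,6,0],"angular": [0,0,0]},
  {"grip": 0.1,"xyz": [0,16,0],"angular": [0,0,0]},
  {"grip": 0.1,"xyz": [0,30,0],"angular": [0,0,0]},
  {"grip": 0.1,"xyz": [0,44,0],"angular": [0,0,0]},
  {"grip": 0.1,"xyz": [0,56,0],"angular": [0,0,0]},
  {"grip": 0.1,"xyz": [0,66,0],"angular": [0,0,0]},
  {"grip": 0.1,"xyz": [0,74,0],"angular": [0,0,0]},
  {"grip": 0.1,"xyz": [0,80,0],"angular": [0,0,0]},
])

```text
time_s: 5.45
tcp_pos: [0.4867, -0.2252, 0.07]
ee_rot: [[-1.0, -0.001, -0.001], [-0.001, 1.0, 0.0], [0.001, 0.0, -1.0]]
wrist_force: [-0.6, -2.4, -1.1]
gripper_width: 0.208
gripper_force: 30.0
```

Call:
move_arm([
  {"grip": 0.1,"xyz": [0,10,0],"angular": [0,0,0]},
  {"grip": 0.1,"xyz": [0,18,0],"angular": [0,0,0]},
  {"grip": 0.1,"xyz": [0,24,0],"angular": [0,0,0]},
  {"grip": 0.1,"xyz": [0,28,0],"angular": [0,0,0]},
  {"grip": 0.1,"xyz": [0,30.7,0],"angular": [0,0,0]},
  {"grip": 0.1,"xyz": [0,30.7,0],"angular": [0,0,0]},
  {"grip": 0.1,"xyz": [0,30.7,0],"angular": [0,0,0]},
])

```text
time_s: 6.15
tcp_pos: [0.4866, -0.195, 0.07]
ee_rot: [[-1.0, 0.001, -0.001], [0.001, 1.0, 0.001], [0.001, 0.001, -1.0]]
wrist_force: [-1.3, 2.2, 1.4]
gripper_width: 0.207
gripper_force: 30.0
```

Run:
```python
from h import *
rel([.4869,-.1955,.07],90)
g=lambda im:(255*(im/255.)**.6).astype(np.uint8)
d=snap("scene");c=snap("top")
print(reds(d)[1],reds(c)[1])
b=g(d["img"][185:275,150:250][:,:,::-1]);a=g(c["img"][185:275,310:400][:,:,::-1])
cv2.imwrite("pics/c6.png",np.hstack([cv2.resize(x,None,fx=4.2,fy=4.2,interpolation=2) for x in(a,b)]))
```

```text
t 6.15 tcp [ 0.4866 -0.195   0.07  ] F [-1.3  2.2  1.4] w 0.207
xyz [-0.3 -0.5 -0. ] ang [ 0.0008 -0.0006 -0.0006]
[] [([213.5, 229.0], [211, 227, 6, 5, 10]), ([221.0, 227.2], [220, 227, 3, 2, 4]), ([351.0, 233.4], [349, 232, 5, 4, 14])]
```

View pics/c6.png

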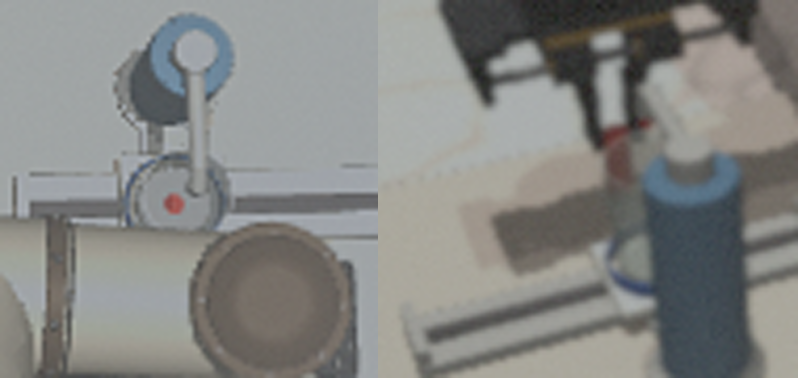

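The top view now shows the cup's dot at (351,233.4) and the spout tip near (357,231), apart as parallax would have it. I'll check that numerically.

Run:
```python
from h import *
c=snap("top")
for z in(.025,.037): print("dot",plane(c,351.0,233.4,z).round(4))
u=(310+195/4.2-.4,185+190/4.2-.4);print(u)
for z in(.126,.138): print("tip",plane(c,*u,z).round(4))
rel([.4866,-.195,.16],90); s=r.sense();print(np.round(s["joints"],1))
```

```text
dot [ 0.5773 -0.1987  0.025 ]
dot [ 0.5761 -0.1972  0.037 ]
(356.02857142857147, 229.83809523809524)
tip [ 0.5773 -0.2004  0.126 ]
tip [ 0.5761 -0.1988  0.138 ]
t 6.3 tcp [ 0.4866 -0.1952  0.07  ] F [-3.   2.   0.5] w 0.208
xyz [  0.1   0.3 -90. ] ang [ 0.0005 -0.0006 -0.0006]
[ -4.1  21.5 -24.6  -0.  -43.9 -85.9]
```

Cup and tip agree within about 1.6 mm, and the end-stop reference is better than that. I'll release and rise.

Call:
move_arm([
  {"grip": 0.5,"xyz": [0,0,0],"angular": [0,0,0]},
  {"grip": 0.5,"xyz": [0,0,0],"angular": [0,0,0]},
  {"grip": 0.6,"xyz": [0,0,0],"angular": [0,0,0]},
  {"grip": 0.6,"xyz": [0,0,0],"angular": [0,0,0]},
  {"grip": 0.6,"xyz": [0,0,0],"angular": [0,0,0]},
  {"grip": 0.6,"xyz": [0,0,-30],"angular": [0,0,0]},
  {"grip": 1,"xyz": [0,0,-80],"angular": [0,0,0]},
  {"grip": 1,"xyz": [0,0,-130],"angular": [0,0,0]},
  {"grip": 1,"xyz": [0,0,-170],"angular": [0,0,0]},
  {"grip": 1,"xyz": [0,0,-180],"angular": [0,0,0]},
])

```text
time_s: 7.3
tcp_pos: [0.4894, -0.1962, 0.2559]
ee_rot: [[-1.0, -0.0, 0.011], [-0.0, 1.0, -0.003], [-0.011, -0.003, -1.0]]
wrist_force: [0.0, 0.2, 0.8]
gripper_width: 0.876
gripper_force: 0.0
```

Run:
```python
from h import *
rel([.5725,.195,.25],90)
c=snap("top")
print(reds(c)[1])
# cap disc: look at edges against amber/background
hsv=cv2.cvtColor(c["img"],cv2.COLOR_RGB2HSV)
print(c["img"][222:246,198:224].astype(int).sum(2)//3)
```

```text
t 7.3 tcp [ 0.4894 -0.1962  0.2559] F [0.  0.2 0.8] w 0.876
xyz [-83.2 391.2   5.8] ang [-0.0025  0.0108  0.0004]
[([213.5, 229.0], [211, 227, 6, 5, 10])]
[[121 120 121 122 122 121 121 121 122 120 120 121 123 123 124 121 122 122
  122 123 122 123 122 122 121 122]
 [122 121 121 122 121 121 121 121 121 121 122 123 109 117  79 109 124 126
  126 127 105  94 111  98 116 122]
 [120 121 120 120 121 121 121 120 122 123 123 124 124 125 124 125  96  70
   54  59  95  99 123 127 126 120]
 [120 122 122 123 121 121 121 123 124 124 123 123 123 123 124 125 125 127
   85  52  48  50  74 120 128 126]
 [121 123 122 122 121 106 113 123 124 123 122 123 124 124 124 124 128  88
   69  84  60  50  48  50  94 123]
 [120 122 121 121 122 122 124 124 123 123 122 123 123 124 124 127  97  71
   69 120  85  52  60  71  51  68]
 [121 122 120 120 123 124 124 125 124 123 123 124 124 124 126  96  72  70
  116 127 126  83  55  60  58  48]
 [121 120 120 122 122 123 124 124 123 122 123 124 125 126  90  68  61 115
  126 125 127  83  53  51  52  50]
 [121 121 121 121 123 123 124 123 124 122 123 123 125 105  77  70  83 118
[... 971 characters left out ...]
23 124 125
  125 102  63  51  53  54  55  53]
 [121 121 120 121 125 108 109 122 124 126 123 123 124 123 123 124 125 125
  103  73  54  52  54  52  53  55]
 [121 122 121 121 124 103  59  72 113 123 125 126 124 123 125 125 115 104
   66  49  53  55  53  55  54  53]
 [121 120 121 122 123 124  96  64  72  74  93 110 104  95  92  97  67  48
   51  52  54  54  53  56  54  53]
 [121 122 121 120 123 122 127  93  50  50  58  53  50  60  55  50  51  53
   53  54  53  54  54  54  52  53]
 [123 122 122 121 122 122 118 110  84  53  51  50  52  53  53  54  54  54
   55  53  54  55  53  50  53  94]
 [121 121 120 121 121 121 123 125 112  86  58  51  52  54  53  53  54  54
   54  51  52  52  53  56  91  88]]
```

Call:
move_arm([
  {"grip": 1,"xyz": [-8,36,0],"angular": [0,0,0]},
  {"grip": 1,"xyz": [-18,80,0],"angular": [0,0,0]},
  {"grip": 1,"xyz": [-28,125,0],"angular": [0,0,0]},
  {"grip": 1,"xyz": [-38,172,0],"angular": [0,0,0]},
  {"grip": 1,"xyz": [-49,220,0],"angular": [0,0,0]},
  {"grip": 1,"xyz": [-59,268,0],"angular": [0,0,0]},
  {"grip": 1,"xyz": [-70,314,0],"angular": [0,0,0]},
  {"grip": 1,"xyz": [-79,354,0],"angular": [0,0,0]},
  {"grip": 1,"xyz": [-84,380,0],"angular": [0,0,0]},
  {"grip": 1,"xyz": [-86,390,0],"angular": [0,0,0]},
])

```text
time_s: 8.35
tcp_pos: [0.5725, 0.1968, 0.2473]
ee_rot: [[-1.0, -0.002, -0.004], [-0.002, 1.0, -0.002], [0.004, -0.002, -1.0]]
wrist_force: [-0.4, -0.4, -0.0]
gripper_width: 0.998
gripper_force: 0.0
```

Call:
move_arm([
  {"grip": 1,"xyz": [0,0,0],"angular": [0,0,0]},
  {"grip": 1,"xyz": [0,0,0],"angular": [0,0,0]},
  {"grip": 1,"xyz": [0,0,0],"angular": [0,0,0]},
])

```text
time_s: 8.65
tcp_pos: [0.5727, 0.1931, 0.2499]
ee_rot: [[-1.0, 0.002, -0.0], [0.002, 1.0, -0.0], [0.0, -0.0, -1.0]]
wrist_force: [0.5, -0.2, -0.2]
gripper_width: 0.998
gripper_force: 0.0
```

Run:
```python
from h import *
rel([.5725,.195,.178],90)
d=snap("scene");print(np.round(r.sense()["joints"],1))
g=lambda im:(255*(im/255.)**.6).astype(np.uint8)
t=np.array(r.sense()["tcp_pos"])
im=cv2.resize(g(d["img"][:,:,::-1])[90:230,280:420],None,fx=4.2,fy=4.2,interpolation=2)
for P in(t+[0,.05,-.025],t+[0,-.05,-.025],[.5725,.195,.189],[.5725,.195,.177]):
    u,v=proj(d,P)[0];cv2.circle(im,(int((u-280)*4.2),int((v-90)*4.2)),2,(0,255,0),-1)
cv2.imwrite("pics/c7.png",im)
```

```text
t 8.65 tcp [0.5727 0.1931 0.2499] F [ 0.5 -0.2 -0.2] w 0.998
xyz [ 0.2  1.9 71.9] ang [-0.0003 -0.0005 -0.0017]
[  34.    18.9    0.5   -0.   -71.6 -124.1]
```

View pics/c7.png

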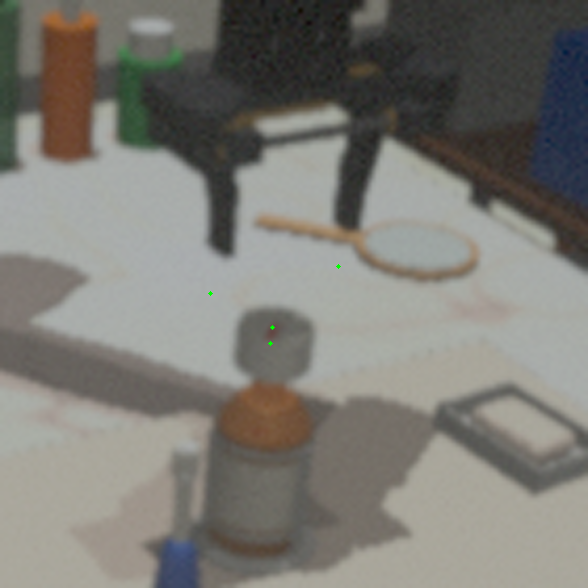

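The view shows the gripper straddling the cap, whose top is at crop (272,327) where predicted. The fingers look about 20–25 mm higher than nominal. I'll descend deep enough to be safe either way and close, checking force.

Call:
move_arm([
  {"grip": 1,"xyz": [0,2,20],"angular": [0,0,0]},
  {"grip": 1,"xyz": [0,2,40],"angular": [0,0,0]},
  {"grip": 1,"xyz": [0,2,55],"angular": [0,0,0]},
  {"grip": 1,"xyz": [0,2,68],"angular": [0,0,0]},
  {"grip": 1,"xyz": [0,2,78],"angular": [0,0,0]},
  {"grip": 1,"xyz": [0,2,85],"angular": [0,0,0]},
  {"grip": 1,"xyz": [0,2,85],"angular": [0,0,0]},
  {"grip": 0.3,"xyz": [0,2,85],"angular": [0,0,0]},
  {"grip": 0.3,"xyz": [0,2,85],"angular": [0,0,0]},
  {"grip": 0.3,"xyz": [0,2,85],"angular": [0,0,0]},
])

```text
time_s: 9.7
tcp_pos: [0.5733, 0.1968, 0.1657]
ee_rot: [[-1.0, 0.0, 0.001], [0.0, 1.0, 0.001], [-0.001, 0.001, -1.0]]
wrist_force: [-0.3, 0.2, 0.5]
gripper_width: 0.807
gripper_force: 0.0
```

Call:
move_arm([
  {"grip": 0.3,"xyz": [0,0,0],"angular": [0,0,0]},
  {"grip": 0.3,"xyz": [0,0,0],"angular": [0,0,0]},
  {"grip": 0.3,"xyz": [0,0,0],"angular": [0,0,0]},
  {"grip": 0.3,"xyz": [0,0,0],"angular": [0,0,0]},
])

```text
time_s: 10.1
tcp_pos: [0.5729, 0.1961, 0.1652]
ee_rot: [[-1.0, 0.0, -0.0], [0.0, 1.0, -0.001], [0.0, -0.001, -1.0]]
wrist_force: [0.4, -1.6, 1.9]
gripper_width: 0.588
gripper_force: 30.0
```

The cap is gripped: about 51 mm wide, 30 N, small side force. Now I'll press.

Call:
move_arm([
  {"grip": 0.3,"xyz": [0,0,1],"angular": [0,0,0]},
  {"grip": 0.3,"xyz": [0,0,2],"angular": [0,0,0]},
  {"grip": 0.3,"xyz": [0,0,3],"angular": [0,0,0]},
  {"grip": 0.3,"xyz": [0,0,4],"angular": [0,0,0]},
  {"grip": 0.3,"xyz": [0,0,4],"angular": [0,0,0]},
])

```text
time_s: 10.6
tcp_pos: [0.573, 0.1961, 0.162]
ee_rot: [[-1.0, -0.0, 0.0], [-0.0, 1.0, -0.001], [-0.0, -0.001, -1.0]]
wrist_force: [-1.7, -2.7, 6.5]
gripper_width: 0.592
gripper_force: 30.1
```

Call:
move_arm([
  {"grip": 0.3,"xyz": [0,0,1],"angular": [0,0,0]},
  {"grip": 0.3,"xyz": [0,0,2],"angular": [0,0,0]},
  {"grip": 0.3,"xyz": [0,0,2],"angular": [0,0,0]},
])

```text
time_s: 10.9
tcp_pos: [0.573, 0.1961, 0.1603]
ee_rot: [[-1.0, -0.0, 0.0], [-0.0, 1.0, -0.001], [-0.0, -0.001, -1.0]]
wrist_force: [-2.3, -2.8, 6.5]
gripper_width: 0.595
gripper_force: 30.1
```

Call:
move_arm([
  {"grip": 0.3,"xyz": [0,0,0.6],"angular": [0,0,0]},
  {"grip": 0.3,"xyz": [0,0,1.2],"angular": [0,0,0]},
  {"grip": 0.3,"xyz": [0,0,1.2],"angular": [0,0,0]},
])

```text
time_s: 11.2
tcp_pos: [0.573, 0.1961, 0.1593]
ee_rot: [[-1.0, -0.0, 0.001], [-0.0, 1.0, -0.001], [-0.001, -0.001, -1.0]]
wrist_force: [-3.8, -3.3, 8.7]
gripper_width: 0.59
gripper_force: 30.1
```

Force is 8.7 N at about 6 mm, as the spring should give. Turning counter-clockwise (−tool z) while down.

Call:
move_arm([
  {"grip": 0.3,"xyz": [0.4,-0.4,0.2],"angular": [0,0,0]},
  {"grip": 0.3,"xyz": [0.4,-0.4,0.2],"angular": [0,0,-0.07]},
  {"grip": 0.3,"xyz": [0.4,-0.4,0.2],"angular": [0,0,-0.15]},
  {"grip": 0.3,"xyz": [0.4,-0.4,0.2],"angular": [0,0,-0.24]},
  {"grip": 0.3,"xyz": [0.4,-0.4,0.2],"angular": [0,0,-0.34]},
  {"grip": 0.3,"xyz": [0.4,-0.4,0.2],"angular": [0,0,-0.4]},
  {"grip": 0.3,"xyz": [0.4,-0.4,0.2],"angular": [0,0,-0.4]},
])

```text
time_s: 11.9
tcp_pos: [0.5742, 0.1975, 0.1599]
ee_rot: [[-0.92, -0.391, 0.005], [-0.391, 0.92, 0.003], [-0.006, 0.001, -1.0]]
wrist_force: [-0.4, 0.2, 7.0]
gripper_width: 0.592
gripper_force: 30.1
```

Run:
```python
from h import *
s=r.sense();print(np.round(s["moment"],3),np.round(s["joints"],1));c=snap("top");print(reds(c,3)[1])
```

```text
[0.123 0.35  0.045] [  34.3   22.7   -7.1    0.   -59.8 -101.3]
[([351.2, 233.3], [350, 232, 4, 4, 12]), ([353.5, 263.4], [351, 261, 6, 6, 30])]
```

Turning freely: torque about 0.05 N·m and still pressed. Continuing to about 90°.

Call:
move_arm([
  {"grip": 0.3,"xyz": [0,0,0.8],"angular": [0,0,-0.08]},
  {"grip": 0.3,"xyz": [0,0,0.8],"angular": [0,0,-0.2]},
  {"grip": 0.3,"xyz": [0,0,0.8],"angular": [0,0,-0.33]},
  {"grip": 0.3,"xyz": [0,0,0.8],"angular": [0,0,-0.46]},
  {"grip": 0.3,"xyz": [0,0,0.8],"angular": [0,0,-0.56]},
  {"grip": 0.3,"xyz": [0,0,0.8],"angular": [0,0,-0.6]},
  {"grip": 0.3,"xyz": [0,0,0.8],"angular": [0,0,-0.6]},
])

```text
time_s: 12.65
tcp_pos: [0.574, 0.198, 0.1591]
ee_rot: [[-0.539, -0.842, 0.005], [-0.842, 0.539, 0.004], [-0.006, -0.002, -1.0]]
wrist_force: [-1.9, 1.5, 7.9]
gripper_width: 0.592
gripper_force: 30.1
```

Run:
```python
from h import *
s=r.sense();print(np.round(s["moment"],3),np.round(s["joints"],1));rel([.573,.196,.159],180)
```

```text
[ 0.55   0.756 -0.005] [ 34.3  22.7  -7.2  -0.  -59.7 -66.9]
t 12.65 tcp [0.574  0.198  0.1591] F [-1.9  1.5  7.9] w 0.592
xyz [ 2.2 -0.3  0.1] ang [-0.0036  0.0049 -0.5694]
```

Call:
move_arm([
  {"grip": 0.3,"xyz": [0,0,0],"angular": [0,0,-0.08]},
  {"grip": 0.3,"xyz": [0,0,0],"angular": [0,0,-0.2]},
  {"grip": 0.3,"xyz": [0,0,0],"angular": [0,0,-0.33]},
  {"grip": 0.3,"xyz": [0,0,0],"angular": [0,0,-0.45]},
  {"grip": 0.3,"xyz": [0,0,0],"angular": [0,0,-0.54]},
  {"grip": 0.3,"xyz": [0,0,0],"angular": [0,0,-0.57]},
  {"grip": 0.3,"xyz": [0,0,0],"angular": [0,0,-0.57]},
])

```text
time_s: 13.35
tcp_pos: [0.573, 0.1987, 0.1588]
ee_rot: [[0.0, -1.0, 0.003], [-1.0, -0.0, 0.004], [-0.004, -0.003, -1.0]]
wrist_force: [-4.0, 4.8, 7.7]
gripper_width: 0.59
gripper_force: 30.1
```

Call:
move_arm([
  {"grip": 0.3,"xyz": [0,0,-2],"angular": [0,0,0]},
  {"grip": 0.3,"xyz": [0,0,-4],"angular": [0,0,0]},
  {"grip": 0.3,"xyz": [0,0,-7],"angular": [0,0,0]},
  {"grip": 0.3,"xyz": [0,0,-10],"angular": [0,0,0]},
])

```text
time_s: 13.75
tcp_pos: [0.5728, 0.1985, 0.167]
ee_rot: [[-0.001, -1.0, 0.002], [-1.0, 0.001, 0.004], [-0.004, -0.002, -1.0]]
wrist_force: [-1.5, 3.9, 1.6]
gripper_width: 0.587
gripper_force: 30.0
```

The cap is free: it is past the locked height with no downward pull. Lifting clear.

Call:
move_arm([
  {"grip": 0.3,"xyz": [0,0,-4],"angular": [0,0,0]},
  {"grip": 0.3,"xyz": [0,0,-10],"angular": [0,0,0]},
  {"grip": 0.3,"xyz": [0,0,-18],"angular": [0,0,0]},
  {"grip": 0.3,"xyz": [0,0,-26],"angular": [0,0,0]},
  {"grip": 0.3,"xyz": [0,0,-34],"angular": [0,0,0]},
  {"grip": 0.3,"xyz": [0,0,-40],"angular": [0,0,0]},
  {"grip": 0.3,"xyz": [0,0,-44],"angular": [0,0,0]},
  {"grip": 0.3,"xyz": [0,0,-46],"angular": [0,0,0]},
  {"grip": 0.3,"xyz": [0,0,-46],"angular": [0,0,0]},
  {"grip": 0.3,"xyz": [0,0,-46],"angular": [0,0,0]},
])

```text
time_s: 14.75
tcp_pos: [0.5724, 0.1961, 0.2125]
ee_rot: [[-0.001, -1.0, -0.001], [-1.0, 0.001, -0.0], [0.0, 0.001, -1.0]]
wrist_force: [0.5, -0.6, -0.3]
gripper_width: 0.589
gripper_force: 30.0
```

Run:
```python
from h import *
rel([.572,.196,.215],180)
d=snap("scene");c=snap("top");print(reds(c,3)[1])
g=lambda im:(255*(im/255.)**.6).astype(np.uint8)
im=g(d["img"][:,:,::-1])[110:290,90:440]
cv2.imwrite("pics/c8.png",cv2.resize(im,None,fx=2.28,fy=2.28,interpolation=2))
```

```text
t 14.75 tcp [0.5724 0.1961 0.2125] F [ 0.5 -0.6 -0.3] w 0.589
xyz [ 0.1  0.4 -2.5] ang [ 0.0007 -0.0003 -0.001 ]
[([351.1, 233.4], [350, 232, 3, 4, 11]), ([353.5, 263.4], [351, 261, 6, 6, 30])]
```

View pics/c8.png

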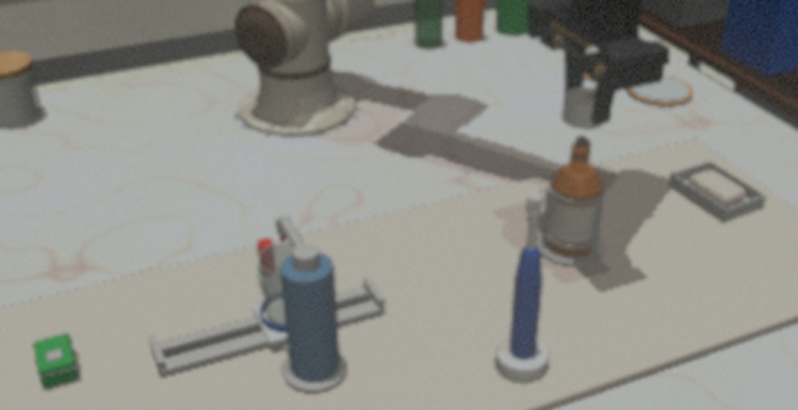

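The view shows the cap held level between the fingers at about (583,105), well above the bare neck at (582,150). The cup is under the spout with its dot unmoved at top (351.1,233.4), and the toothbrush, floss box and soap dish still stand where they were. Handing in.

```bash
python3 -c "
from station import r
print(r.finish_job())"
```

```text
the job is handed in; nothing more can be done
None
```

The job is handed in at about 15 s on the robot's clock: the cup is under the spout, centred from the carriage's end stop and within about 2 mm by camera. The cap was pressed, twisted about 90° counter-clockwise, and is held level about 47 mm above its locked height, and the toothbrush, floss box and soap dish were not touched.

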